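# Lay out the control circuit on the mounting board

### The arm

A 7-joint arm with a two-finger parallel gripper is mounted at the origin on the work surface. World frame = base frame: x ahead of the robot, y to its left, z up, the work surface at z = 0. Lengths are in m, angles in rad, forces in N, time in s.
With the tool pointing down it reaches from about 0.35 to 0.9 m from the base axis. Payload 8.1 kg.
Tool frame: the origin (TCP) lies at the very end of the fingers, on their centre line; the grasp point (between the pads) lies 19 mm behind it; z points along the fingers, y is the direction in which the jaws open and shut (so a half turn about z gives the same grasp; the last joint's range is limited). The gripper opens to 85 mm and grips with 20 to 120 N. Pads are 22 mm wide; open, the fingers measure 114 mm over their backs; the gripper's body (76 mm by 85 mm) begins 54 mm behind the grasp point. The pads swing forward as they close: fully open they stand 13 mm farther back than shut.
Start: joints at [-1.209, 0.434, 0.025, 1.573, -0.012, 1.134, -0.075], TCP at [0.28, 0.559, 0.231] pointing down, gripper open.
Joint ranges: [-2.62, 2.62], [-0.44, 2.09], [-1.27, 1.32], [0.08, 2.57], [-1.32, 4.46], [0.12, 2], [-2.74, 2.74]. Speed limits (rad/s): [2.22, 2.22, 3.01, 3.01, 3.14, 3.14, 3.14].

### API

Orientations are given as a unit quaternion [w, x, y, z].
In Python, from workcell import robot, snapshot, camera_info gives the robot as it stands.
- The arm moves only by the tool step_arm, never from a script. Its argument "series" is text: rows parted by semicolons, each of 5 numbers parted by spaces: the opening, from 0 (shut) to 1 (fully open), then the shift along the tool's x, y, z normalised to -1 to 1, where 1 is 0.6 m, then the turn about the tool's z normalised to -1 to 1, where 1 is 180 degrees. A call has 1 to 8 rows; each row is the pose to reach, as a shift and turn from the pose commanded when the call began, along the tool's axes at that moment, turning the shorter way round; what a row does not reach only later rows make up. A row lasts 1/12 s, in which the tool goes at most 41.7 mm and 7.16 degrees, less where a joint would pass 70% of its speed; a pose out of reach is approached as far as the arm can. A call with a number of a shift or a turn outside -1 to 1 is refused whole. A call with a gripper value outside its range is refused whole. The fingers move at their own pace and stop on an object; "squeeze" is the grip in N (left out, the last holds). Time passes only in rows, so rows that repeat a pose let the fingers close. It gives the time, the measured TCP pose, the force and the opening at its end, in the units of the state.
- robot.read_state(): the state, without advancing time (a new reading comes with each control period).
- snapshot(name): name is "scene" or "top" or "wrist"; returns (picture, depth): 480x640x3 uint8, red, green, blue; 480x640 float32, m along the optical axis (not along the pixel's ray), 0 where there is no reading.
- camera_info(name): a dict with "camera_matrix" (3x3 intrinsics, pixels), "R" (3x3) and "t" (3): a world point X has camera coordinates R X + t. Camera axes: x right, y down, z forward; pixel columns grow to the right and rows downward; lengths in m; the calibration is good to about 2 mm. A picture is of the moment at which its call begins: read the wrist's pose just before it. camera_info takes no time and is no camera call; for the wrist camera it gives the pose at the moment of the call.
- robot.finish_job(): hands the job in, once; it reports no verdict.
The state is a dict: "t": time; "q": joint angles; "joint_vel": joint speeds; "joint_torque": joint torques, N m; "eef_pos": TCP position; "eef_rot": TCP orientation; "contact_force": force on the tool from outside, world axes, zero at the start; "wrist_torque": the same for the moment, N m; "width": finger opening in m.
Only numpy, scipy, OpenCV 4.12 (cv2) and the standard library are available. Lean on these libraries where they do the work, as an engineer would, in place of code of your own. Each camera call takes 0.05 s, during which the arm holds its last target. There are 200 camera calls.

### The job

Lay out the control circuit on the green mounting board, everything upright and square to the board: the white circuit breaker straight in front of the blue terminal block (on the robot's side), lengthwise from front to back, and the grey lamp box with the red dome straight behind the silver power supply, each with a gap of about 2 cm to its neighbour. Put the black contactor midway between the power supply and the terminal block, in line with them, and set the orange auxiliary block centred and square on top of the contactor. Let go of everything, and do not move the copper-coloured reel or the jar with the yellow lid.

Things in the scene. Friction and masses are not known exactly. Their poses are not given: they have to be found in the camera images.
- board: Green mounting board fixed to the bench, 250 (its x) x 280 (its y) mm, 12 thick, with a thin white border line. Origin: centre of its underside, so its top is at +12 mm. Its x axis points away from the robot ('behind'; 'in front' is -x), its y axis to the robot's left; the board lies turned by up to 0.2 rad, and front, behind, in line and square are meant along its edges.
- supply: Silver power supply with dark vent slots, fixed on the board, 60 (x) x 54 (y) x 70 (high) mm. Origin: centre of its underside, on the board's top, 100 mm to the left or right of the board's middle (the terminal block is on the other side, 200 mm away centre to centre along the board's y). Axes as the board's.
- terminals: Blue terminal block with two rows of brass screws, fixed on the board, 40 (x) x 54 (y) x 46 (high) mm. Origin: centre of its underside, on the board's top, 100 mm to the other side of the board's middle. Axes as the board's.
- breaker: White circuit breaker with a blue toggle on top, 72 (x) x 36 (y) mm; straight sides up to 46 mm, middle hump (36 mm long in x) to 56, toggle to 65 mm. Loose; starts on the bench anywhere to the left or right of the board, at any yaw. Origin: centre of its underside. Its centre goes 76 mm in front of the terminal block's centre (gap 20 mm), long side along the board's x. About 0.22 kg.
- contactor: Black contactor, a block 58 (x) x 45 (y) x 57 (high) mm with a flat top, steel screw heads and a small white square on it. Loose; starts on the bench anywhere to the left or right of the board, at any yaw. Origin: centre of its underside. It goes midway between supply and terminals, 100 mm from each centre, square to the board (any quarter turn). About 0.28 kg.
- aux: Orange auxiliary block, 40 (x) x 44 (y) x 30 (high) mm, with a small black square and six screw heads on its flat top. Loose; starts on the bench anywhere to the left or right of the board, at any yaw. Origin: centre of its underside. It goes on top of the contactor, centred, edges parallel to the contactor's (any quarter turn). About 0.06 kg.
- lamp: Grey lamp box, 54 (x) x 46 (y) mm, straight sides 40 mm high, with a red dome (38 mm wide collar) on top up to 62 mm. Loose; starts on the bench anywhere to the left or right of the board, at any yaw. Origin: centre of its underside. Its centre goes 77 mm behind the power supply's centre (gap 20 mm), square to the board (any quarter turn). About 0.15 kg.
- reel: Copper-coloured reel standing on the bench among the loose parts, 60 mm across, 42 high. Origin: centre of its underside. To be left alone.
- jar: Green glass jar with a yellow lid standing on the bench among the loose parts, 56 mm across, 60 high. Origin: centre of its underside. To be left alone.

How it is judged:
At the end, for the whole second after the job is handed in: breaker, lamp box, contactor upright on the board, within 13 mm each way of their places and 0.21 rad of square (76 mm in front of, 77 mm behind, midway at 100 mm); auxiliary block on the contactor, within 12 mm of its centre, 0.21 rad of square; all at rest; reel and jar within 20 mm of start (z of breaker in the frame of board between 0.008 and 0.016 m and angle between each of breaker, lamp, contactor, aux's own z axis and vertical below 0.1 rad and linear speed of each of breaker, lamp, contactor, aux below 0.02 m/s and angular speed of each of breaker, lamp, contactor, aux below 0.2 rad/s and angle between the x axis of breaker and the x axis of board, either way round below 0.21 rad and x of breaker in the frame of terminals between -0.089 and -0.063 m and y of breaker in the frame of terminals between -0.013 and 0.013 m and z of lamp in the frame of board between 0.008 and 0.016 m and (angle between the x axis of lamp and the x axis of board, either way round below 0.21 rad or angle between the x axis of lamp and the y axis of board, either way round below 0.21 rad) and x of lamp in the frame of supply between 0.064 and 0.09 m and y of lamp in the frame of supply between -0.013 and 0.013 m and z of contactor in the frame of board between 0.008 and 0.016 m and (angle between the x axis of contactor and the x axis of board, either way round below 0.21 rad or angle between the x axis of contactor and the y axis of board, either way round below 0.21 rad) and x of contactor in the frame of supply between -0.013 and 0.013 m and horizontal distance between contactor and supply below 0.113 m and horizontal distance between contactor and terminals below 0.113 m and z of aux in the frame of contactor between 0.053 and 0.061 m and horizontal distance between aux and contactor below 0.012 m and (angle between the x axis of aux and the x axis of contactor, either way round below 0.21 rad or angle between the x axis of aux and the y axis of contactor, either way round below 0.21 rad) and distance of each of reel, jar from where it was at the start of the episode below 0.02 m); the robot touches nothing.
It fails at once if the reel is knocked away or over (distance of reel from where it was at the start of the episode above 0.025 m or angle between reel's own z axis and vertical above 0.4 rad).
It fails at once if the jar is knocked away or over (distance of jar from where it was at the start of the episode above 0.025 m or angle between jar's own z axis and vertical above 0.4 rad).
It also fails if it takes over 120 s, if anything falls off the work surface, if the arm or the gripper's body presses on something with over 40 N, if the wrist force passes 120 N, or if a joint passes its speed limit or range.

## Working session

There is one attempt and no reset: what is moved stays moved. The work goes in short steps, Python scripts to look and compute and a tool call to move; the robot and the scene stay as the last step left them, time stands still between calls to the robot, and variables do not carry over. Pictures are saved under pics/ and viewed, about 12 in all and at most 16, crops included, and the job is handed in when it is done.

Besides the shell and the picture viewer there is one more tool, called by a JSON object that holds its "api" and its "payload". step_arm: Moves the arm, as the interface text tells. Its arguments: {"type":"object","properties":{"series":{"type":"string"},"squeeze":{"type":"number"}},"required":["series"]}

```bash
mkdir -p pics; ls; python3 - <<'E'
from workcell import robot, snapshot, camera_info
import cv2, numpy as np
s=robot.read_state(); print(s)
for n in ("top","scene"):
    p,d=snapshot(n); cv2.imwrite(f"pics/{n}0.png",p[:,:,::-1]); np.save(f"pics/{n}0.npy",d); 
    c=camera_info(n); print(n,{k:np.round(v,4).tolist() if not isinstance(v,str) else v for k,v in c.items()})
E
```

```text
pics
{'t': 0.0, 'q': array([-1.2085661 ,  0.43517262,  0.02498878,  1.57413526, -0.01163185,
        1.13396863, -0.07508245]), 'joint_vel': array([ 0.00028791, -0.00153045, -0.00152851,  0.00079744, -0.00114578,
        0.00050754, -0.00174123]), 'joint_torque': array([-1.90394780e-05, -6.70461130e+01,  1.02527350e+00, -3.16228044e+01,
        1.56750862e-02,  1.29386463e-02,  2.68773057e-06]), 'eef_pos': array([0.27998937, 0.55820143, 0.23054266]), 'eef_rot': array([-1.19783666e-04,  2.30367465e-01,  9.73103406e-01, -7.59863480e-04]), 'contact_force': array([ 0.0875677, -0.3711518,  0.977339 ]), 'wrist_torque': array([ 0.00831019,  0.02088586, -0.0135601 ]), 'width': 0.08515166863304324}
top {'camera_matrix': [[489.9136, 0.0, 322.6165], [0.0, 489.9136, 235.2863], [0.0, 0.0, 1.0]], 'R': [[0.0167, -0.9996, 0.0231], [-0.9921, -0.0195, -0.1238], [0.1242, -0.0208, -0.992]], 't': [-0.0293, 0.4906, 1.1824]}
scene {'camera_matrix': [[596.0021, 0.0, 317.6142], [0.0, 596.0021, 234.9251], [0.0, 0.0, 1.0]], 'R': [[0.6631, 0.7486, -0.0003], [0.5923, -0.5249, -0.6114], [-0.4578, 0.4052, -0.7914]], 't': [-0.3144, -0.2475, 1.473]}
```

View pics/top0.png

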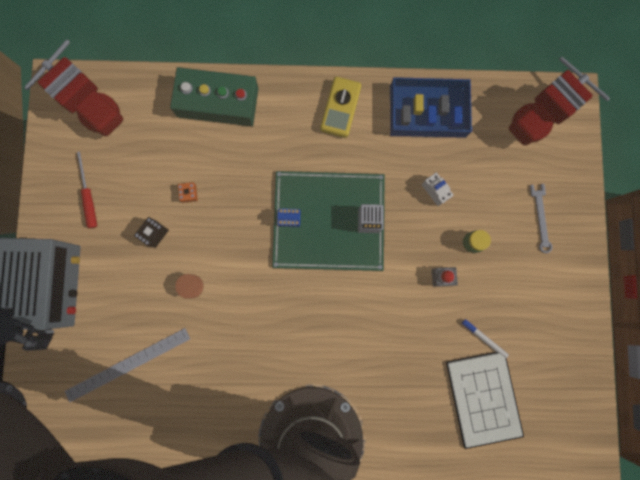

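View pics/scene0.png

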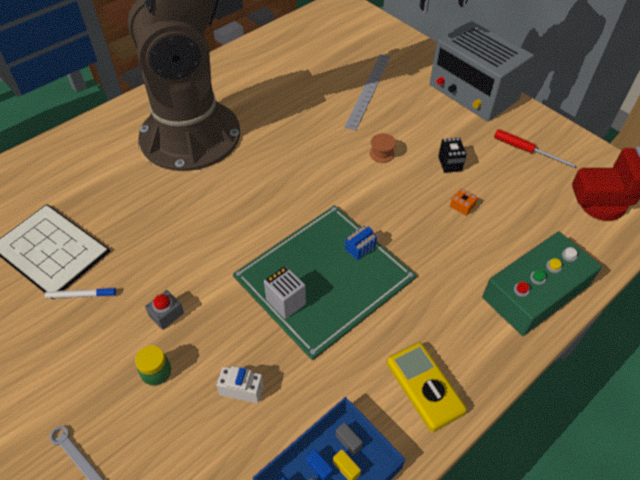

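The top view shows the board at (328,220), with the terminals on its left (288,217) and the supply on its right (371,217). The breaker is at (437,189), the jar at (478,240) and the lamp at (445,276). The contactor is at (150,232), the aux at (187,191) and the reel at (188,287). The scene view agrees.

```bash
cat > h.py <<'E'
import numpy as np, cv2
from workcell import robot, snapshot, camera_info
def cloud(d,c):
    K,R,t=np.array(c["camera_matrix"]),np.array(c["R"]),np.array(c["t"])
    v,u=np.mgrid[:480,:640]
    P=np.stack([(u-K[0,2])/K[0,0]*d,(v-K[1,2])/K[1,1]*d,d],-1)
    return (P-t)@R            # world = R^T (P-t)
def ray(uv,c,z):
    K,R,t=np.array(c["camera_matrix"]),np.array(c["R"]),np.array(c["t"])
    uv=np.atleast_2d(uv).astype(float); C=-R.T@t
    D=np.c_[(uv-K[:2,2])/[K[0,0],K[1,1]],np.ones(len(uv))]@R
    return (C+D*((z-C[2])/D[:,2])[:,None])[:,:2]
def rect(P):                  # P nx2 in m -> centre, long-axis size, short size, yaw of long axis
    (c,s,a)=cv2.minAreaRect((P*1000).astype(np.float32)); a=np.radians(a)
    if s[0]<s[1]: s=s[::-1]; a+=np.pi/2
    a=(a+np.pi/2)%np.pi-np.pi/2
    return np.round(c,1),np.round(s,1),round(a,3)
E
python3 - <<'E'
from h import *
c=camera_info("top"); d=np.load("pics/top0.npy"); p=cv2.imread("pics/top0.png")
W=cloud(d,c); hsv=cv2.cvtColor(p,cv2.COLOR_BGR2HSV)
# board: dark-green area hull
m=cv2.inRange(hsv,(60,60,30),(90,255,140)); m[:160]=0; m[280:]=0; m[:,:265]=0; m[:,395:]=0
ys,xs=np.nonzero(m); print("board(green)",rect(ray(np.c_[xs,ys],c,.012)))
Z=W[...,2]; print("bench z",np.median(Z[300:340,250:400]),"noise",Z[300:340,250:400].std(), "board z",np.median(Z[225:260,300:350]))
for n,(u,v,lo,hi) in dict(sup=(371,217,.070,.09),term=(288,217,.048,.066),brk=(437,189,.036,.08),cont=(150,232,.047,.067),aux=(187,191,.022,.04),lamp=(445,276,.03,.08),reel=(188,287,.034,.05),jar=(478,240,.05,.07)).items():
    k=np.zeros(Z.shape,bool); k[v-28:v+28,u-28:u+28]=1
    k&=(Z>lo)&(Z<hi); _,lab,st,_=cv2.connectedComponentsWithStats(k.astype(np.uint8))
    k=lab==1+np.argmax(st[1:,4]); print(n,k.sum(),rect(W[k][:,:2]),"mean",np.round(W[k].mean(0)*1000))
E
```

```text
board(green) (array([533.2, -35.5]), array([248.4, 218.6]), np.float64(1.561))
bench z 0.00102311685883043 noise 0.08702911647231099 board z 0.012986013164156264
sup 572 (array([ 531.5, -134.5]), array([60.4, 52.7]), np.float64(-0.008)) mean [ 530. -134.   83.]
term 275 (array([532.4,  64.3]), array([52. , 39.7]), np.float64(-1.56)) mean [533.  64.  55.]
brk 457 (array([ 614.6, -307.3]), array([71.5, 39.4]), np.float64(0.634)) mean [ 612. -305.   52.]
cont 484 (array([489.6, 400.5]), array([58.3, 46.8]), np.float64(-0.603)) mean [489. 400.  57.]
aux 296 (array([594.8, 321.5]), array([44.5, 41.1]), np.float64(0.172)) mean [594. 321.  30.]
lamp 426 (array([ 394.4, -323. ]), array([54.8, 45.9]), np.float64(-1.472)) mean [ 394. -320.   47.]
reel 491 (array([360.3, 303.9]), array([58.1, 57.6]), np.float64(-1.537)) mean [361. 304.  43.]
jar 345 (array([ 483.7, -402.1]), array([48.5, 48.2]), np.float64(0.447)) mean [ 484. -401.   61.]
```

```bash
cat >> h.py <<'E'
from scipy.spatial.transform import Rotation as Ro
def go(x,y,z,yaw):            # shift/turn to reach TCP x,y,z (m), jaw axis yaw (rad, mod pi)
    s=robot.read_state(); q=s["eef_rot"]; M=Ro.from_quat(np.r_[q[1:],q[0]]).as_matrix()
    sh=M.T@(np.array([x,y,z])-s["eef_pos"]); now=np.arctan2(M[1,1],M[0,1])
    dy=(yaw-now+np.pi/2)%np.pi-np.pi/2
    print("t",round(s["t"],2),"jaw yaw",round(now,3),"q7",round(s["q"][6],2),"F",np.round(s["contact_force"],1),"w",round(s["width"],4))
    print("pos",np.round(s["eef_pos"],4),"shift",np.round(sh/0.6,4),"|mm|",round(1000*np.linalg.norm(sh)),"turn",round(-dy/np.pi,4))
E
python3 -c "
from h import *
go(.4896,.4005,.16,.968)"
```

```text
t 0.1 jaw yaw 1.106 q7 -0.08 F [-0.1 -0.1  0.7] w 0.0852
pos [0.28   0.5583 0.2306] shift [-0.4301 -0.0783  0.1179] |mm| 272 turn 0.0439
```

{"api": "step_arm", "payload": {"series": "1 -0.43 -0.078 0.118 0.044;1 -0.43 -0.078 0.118 0.044;1 -0.43 -0.078 0.118 0.044;1 -0.43 -0.078 0.118 0.044;1 -0.43 -0.078 0.118 0.044;1 -0.43 -0.078 0.118 0.044;1 -0.43 -0.078 0.118 0.044;1 -0.43 -0.078 0.118 0.044", "squeeze": 50}}

```text
t: 0.77
eef_pos: [0.4946, 0.3946, 0.1586]
eef_rot: [0.001, 0.301, 0.954, -0.002]
contact_force: [-0.4, -0.3, 0.2]
width: 0.0856
```

```bash
python3 - <<'E'
from h import *
c=camera_info("wrist"); p,d=snapshot("wrist"); cv2.imwrite("pics/w1.png",p[:,:,::-1])
W=cloud(d,c); Z=W[...,2]
print("zmin/med",np.median(Z[d>0]))
for lo,hi in ((.045,.07),):
    k=((Z>lo)&(Z<hi)&(d>0)).astype(np.uint8); n,lab,st,ce=cv2.connectedComponentsWithStats(k)
    for i in range(1,n):
        if st[i,4]>400: print(st[i],rect(W[lab==i][:,:2]),W[lab==i].mean(0))
go(.4896,.4005,.011,.968)
E
```

```text
zmin/med 0.00014846942142652527
[ 291  175   75   96 6895] (array([491. , 404.6]), array([58.7, 45.1]), np.float64(-0.596)) [0.48942745 0.40560522 0.05664096]
t 0.82 jaw yaw 0.962 q7 0.25 F [0.  0.2 0.1] w 0.0854
pos [0.4921 0.3977 0.1592] shift [0.0064 0.0021 0.247 ] |mm| 148 turn -0.0019
```

View pics/w1.png

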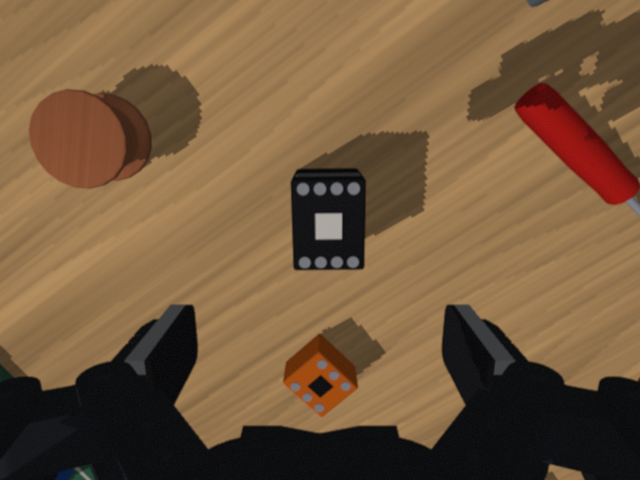

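The wrist view shows the contactor square to the jaws at (328,220), with the aux at (320,375) and the reel at (80,138) clear of the fingers. I'll descend and grip.

{"api": "step_arm", "payload": {"series": "1 0.006 0.004 0.15 0;1 0.006 0.004 0.2 0;1 0.006 0.004 0.247 0;1 0.006 0.004 0.247 0;1 0.006 0.004 0.247 0;0 0.006 0.004 0.247 0;0 0.006 0.004 0.247 0;0 0.006 0.004 0.247 0"}}

```text
t: 1.48
eef_pos: [0.4892, 0.4068, 0.0148]
eef_rot: [0.001, 0.297, 0.955, 0.002]
contact_force: [0.2, 0.1, 0.7]
width: 0.0516
```

{"api": "step_arm", "payload": {"series": "0 0 0 0 0;0 0 0 0 0;0 0 0 0 0;0 0 0 0 0"}}

```text
t: 1.82
eef_pos: [0.4892, 0.4065, 0.0149]
eef_rot: [0.001, 0.297, 0.955, 0.002]
contact_force: [-0.7, 0.3, 6.1]
width: 0.0446
```

```bash
python3 -c "
from h import *
go(.4900,.4005,.17,.968)"
```

```text
t 1.82 jaw yaw 0.968 q7 0.26 F [-0.7  0.3  6.1] w 0.0446
pos [0.4892 0.4065 0.0149] shift [-0.0068 -0.0065 -0.2586] |mm| 155 turn -0.0001
```

```bash
python3 -c "
from h import *
go(.532,-.032,.14,-.008)"
```

```text
t 1.82 jaw yaw 0.968 q7 0.26 F [-0.7  0.3  6.1] w 0.0446
pos [0.4892 0.4065 0.0149] shift [-0.4733 -0.5606 -0.2105] |mm| 458 turn 0.3106
```

{"api": "step_arm", "payload": {"series": "0 0 0 -0.06 0;0 0 0 -0.13 0;0 0 0 -0.21 0;0 0 0 -0.21 0"}}

```text
t: 2.15
eef_pos: [0.4914, 0.4078, 0.1471]
eef_rot: [0.003, 0.297, 0.955, 0.005]
contact_force: [1.5, 2.1, -2.6]
width: 0.0448
```

```bash
python3 -c "
from h import *
go(.532,-.032,.14,-.008)"
```

```text
t 2.15 jaw yaw 0.967 q7 0.24 F [ 1.5  2.1 -2.6] w 0.0448
pos [0.4914 0.4078 0.1471] shift [-0.4717 -0.5653  0.0062] |mm| 442 turn 0.3104
```

{"api": "step_arm", "payload": {"series": "0 -0.47 -0.565 0 0.31;0 -0.47 -0.565 0 0.31;0 -0.47 -0.565 0 0.31;0 -0.47 -0.565 0 0.31;0 -0.47 -0.565 0 0.31;0 -0.47 -0.565 0 0.31;0 -0.47 -0.565 0 0.31;0 -0.47 -0.565 0 0.31"}}

```text
t: 2.82
eef_pos: [0.5183, 0.0716, 0.1392]
eef_rot: [0.0, 0.712, 0.703, 0.001]
contact_force: [0.8, -0.7, -4.2]
width: 0.0443
```

```bash
python3 -c "
from h import *
go(.532,-.032,.14,-.008)"
```

```text
t 2.82 jaw yaw -0.013 q7 -0.05 F [ 0.8 -0.7 -4.2] w 0.0443
pos [0.5183 0.0716 0.1392] shift [-0.1723  0.025  -0.0015] |mm| 104 turn -0.0014
```

{"api": "step_arm", "payload": {"series": "0 -0.15 0.02 0 0;0 -0.15 0.02 0 0;0 -0.15 0.02 0 0;0 -0.15 0.02 0 0;0 -0.15 0.02 0 0;0 -0.15 0.02 0 0"}}

```text
t: 3.32
eef_pos: [0.5298, -0.0155, 0.1386]
eef_rot: [-0.0, 0.709, 0.705, 0.001]
contact_force: [-0.6, 0.5, -4.9]
width: 0.0445
```

```bash
python3 - <<'E'
from h import *
c=camera_info("wrist"); p,d=snapshot("wrist"); cv2.imwrite("pics/w2.png",p[:,:,::-1])
W=cloud(d,c); Z=W[...,2]
for lo,hi in ((.076,.09),(.052,.065),(.10,.25)):
    k=((Z>lo)&(Z<hi)&(d>0)).astype(np.uint8); n,lab,st,ce=cv2.connectedComponentsWithStats(k)
    for i in range(1,n):
        if st[i,4]>400: print(lo,st[i],rect(W[lab==i][:,:2]),W[lab==i].mean(0))
go(.532,-.032,.028,-.008)
E
```

```text
0.052 [ 312   40   32  111 3391] (array([534.5,  67.1]), array([54. , 15.9]), np.float64(-1.564)) [0.53438794 0.06806637 0.05767086]
0.1 [    0   239   640   241 89564] (array([529.7, -10.5]), array([123.3,  44.9]), np.float64(-0.021)) [ 0.52981478 -0.00443264  0.19707355]
t 3.37 jaw yaw -0.004 q7 0.13 F [ 0.4  0.8 -4.1] w 0.0446
pos [ 0.5298 -0.0152  0.1385] shift [-0.0282  0.0037  0.1841] |mm| 112 turn 0.0013
```

View pics/w2.png

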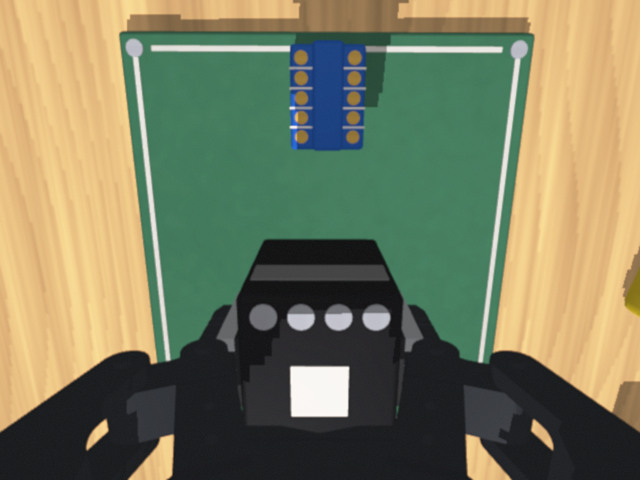

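The contactor is held square; the white square on top sits at (319,391) and the terminals at (328,95). I'll work out the in-hand offset from the white square.

```bash
python3 - <<'E'
from h import *
c=camera_info("wrist"); print(ray((319.5,391),c,.1385-.0149+.057)); go(.533,-.032,.03,0)
E
```

```text
[[ 0.52977427 -0.01812401]]
t 3.37 jaw yaw -0.004 q7 0.13 F [ 0.4  0.8 -4.1] w 0.0446
pos [ 0.5298 -0.0152  0.1385] shift [-0.0282  0.0054  0.1808] |mm| 110 turn -0.0013
```

{"api": "step_arm", "payload": {"series": "0 -0.028 0.005 0 0;0 -0.028 0.005 0.06 0;0 -0.028 0.005 0.12 0;0 -0.028 0.005 0.15 0;0 -0.028 0.005 0.17 0;0 -0.028 0.005 0.175 0;0 -0.028 0.005 0.175 0;0 -0.028 0.005 0.175 0"}}

```text
t: 4.03
eef_pos: [0.5333, -0.0328, 0.0339]
eef_rot: [0.0, 0.709, 0.705, 0.0]
contact_force: [0.7, -0.0, -2.5]
width: 0.0446
```

```bash
python3 - <<'E'
from h import *
go(.533,-.032,.0275,0)
E
```

```text
t 4.03 jaw yaw -0.005 q7 0.25 F [ 0.7 -0.  -2.5] w 0.0446
pos [ 0.5333 -0.0328  0.0339] shift [ 0.0014 -0.0006  0.0107] |mm| 6 turn -0.0016
```

{"api": "step_arm", "payload": {"series": "0 0.001 0 0.006 0;0 0.001 0 0.011 0;0 0.001 0 0.011 0;0 0.001 0 0.011 0"}}

```text
t: 4.37
eef_pos: [0.533, -0.0329, 0.027]
eef_rot: [0.0, 0.709, 0.705, 0.0]
contact_force: [0.3, -0.5, -4.0]
width: 0.0445
```

{"api": "step_arm", "payload": {"series": "1 0 0 0 0;1 0 0 0 0;1 0 0 0 0;1 0 0 0 0;1 0 0 -0.06 0;1 0 0 -0.13 0;1 0 0 -0.2 0;1 0 0 -0.2 0"}}

```text
t: 5.03
eef_pos: [0.5369, -0.0338, 0.1538]
eef_rot: [0.004, 0.71, 0.705, 0.004]
contact_force: [0.5, -0.3, 0.4]
width: 0.0853
```

```bash
python3 - <<'E'
from h import *
go(.5948,.3215,.14,.172)
go(.5948,.3215,.14,.172+np.pi/2)
E
```

```text
t 5.03 jaw yaw -0.007 q7 0.16 F [ 0.5 -0.3  0.4] w 0.0853
pos [ 0.5369 -0.0338  0.1538] shift [0.5928 0.0921 0.0244] |mm| 360 turn -0.057
t 5.03 jaw yaw -0.007 q7 0.16 F [ 0.5 -0.3  0.4] w 0.0853
pos [ 0.5369 -0.0338  0.1538] shift [0.5928 0.0921 0.0244] |mm| 360 turn 0.443
```

{"api": "step_arm", "payload": {"series": "1 0.593 0.092 0 -0.057;1 0.593 0.092 0 -0.057;1 0.593 0.092 0 -0.057;1 0.593 0.092 0 -0.057;1 0.593 0.092 0 -0.057;1 0.593 0.092 0 -0.057;1 0.593 0.092 0 -0.057;1 0.593 0.092 0 -0.057"}}

```text
t: 5.7
eef_pos: [0.5859, 0.2982, 0.1469]
eef_rot: [0.0, 0.643, 0.766, 0.0]
contact_force: [1.3, -0.1, 0.6]
width: 0.0856
```

{"api": "step_arm", "payload": {"series": "1 0.04 0 0 0;1 0.04 0 0 0;1 0.04 0 0 0;1 0.04 0 0 0"}}

```text
t: 6.03
eef_pos: [0.5819, 0.3186, 0.1466]
eef_rot: [0.0, 0.644, 0.765, -0.0]
contact_force: [-0.1, 0.7, -0.4]
width: 0.0855
```

```bash
python3 - <<'E'
from h import *
c=camera_info("wrist"); p,d=snapshot("wrist"); cv2.imwrite("pics/w3.png",p[:,:,::-1])
W=cloud(d,c); hsv=cv2.cvtColor(p,cv2.COLOR_RGB2HSV)
k=((W[...,2]>.024)&(W[...,2]<.036)&(d>0)).astype(np.uint8); n,lab,st,ce=cv2.connectedComponentsWithStats(k)
for i in range(1,n):
    if st[i,4]>400: print(st[i],rect(W[lab==i][:,:2]),p[lab==i].mean(0))
go(.5948,.3215,.004,.172)
E
```

```text
[ 309  197   70   61 4051] (array([596.6, 324.6]), array([44.1, 40.4]), np.float64(0.154)) [120.53887929  65.76771168  30.65539373]
[ 567  245   73  142 2035] (array([787.7, 291. ]), array([111.7,   3.4]), np.float64(1.473)) [16.07223587 32.07714988 23.75675676]
t 6.08 jaw yaw 0.171 q7 -0.23 F [0.3 0.5 0.8] w 0.0858
pos [0.5822 0.3178 0.1468] shift [0.0027 0.0217 0.2379] |mm| 143 turn -0.0003
```

{"api": "step_arm", "payload": {"series": "1 0.005 0.023 0.06 0.002;1 0.005 0.023 0.13 0.002;1 0.005 0.023 0.19 0.002;1 0.005 0.023 0.225 0.002;1 0.005 0.023 0.238 0.002;1 0.005 0.023 0.238 0.002;0 0.005 0.023 0.238 0.002;0 0.005 0.023 0.238 0.002", "squeeze": 40}}

```text
t: 6.75
eef_pos: [0.5965, 0.3251, 0.0062]
eef_rot: [0.001, 0.646, 0.763, 0.002]
contact_force: [-0.2, -0.1, 0.1]
width: 0.0638
```

{"api": "step_arm", "payload": {"series": "0 0 0 0 0;0 0 0 0 0;0 0 0 0 0;0 0 0 0 0;0 0 0 0 0"}}

```text
t: 7.17
eef_pos: [0.5961, 0.3256, 0.006]
eef_rot: [0.0, 0.646, 0.763, 0.002]
contact_force: [-0.5, -1.4, 9.2]
width: 0.0435
```

{"api": "step_arm", "payload": {"series": "0 0 0 -0.06 0;0 0 0 -0.13 0;0 0 0 -0.2 0;0 0 0 -0.24 0;0 0 0 -0.24 0;0 0 0 -0.24 0"}}

```text
t: 7.67
eef_pos: [0.5959, 0.3257, 0.1506]
eef_rot: [0.001, 0.646, 0.764, 0.002]
contact_force: [-0.6, 0.3, -2.0]
width: 0.0436
```

```bash
python3 - <<'E'
from h import *
c=camera_info("wrist"); p,d=snapshot("wrist"); cv2.imwrite("pics/w4.png",p[:,:,::-1])
c2=camera_info("top"); p2,d2=snapshot("top"); cv2.imwrite("pics/t4.png",p2[:,:,::-1]); W=cloud(d2,c2); Z=W[...,2]
k=np.zeros(Z.shape,bool); k[190:250,300:355]=1; k&=(Z>.062)&(Z<.075); print("contactor",k.sum(),rect(W[k][:,:2]))
go(.533,-.0345,.15,0)
E
```

```text
contactor 441 (array([531.1, -37.9]), array([55.6, 44.8]), np.float64(-1.552))
t 7.77 jaw yaw 0.167 q7 -0.23 F [ 0.3 -0.1 -1.8] w 0.0433
pos [0.5941 0.3249 0.1473] shift [-0.5738 -0.1999 -0.0042] |mm| 365 turn 0.0531
```

View pics/w4.png

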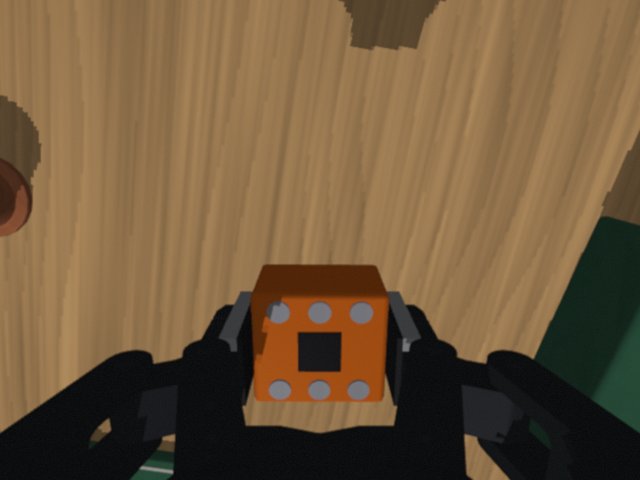

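The aux is held square, with its black square at (319.5,352). Now its in-hand offset.

```bash
python3 - <<'E'
from h import *
c=camera_info("wrist"); s=robot.read_state(); q=s["eef_rot"]
M=Ro.from_quat(np.r_[q[1:],q[0]]).as_matrix(); z=s["eef_pos"][2]+.024
xy=ray((319.5,352),c,z)[0]; print(M.T@(np.r_[xy,z]-s["eef_pos"]))
E
```

```text
[-0.00150627  0.00020997 -0.02400004]
```

{"api": "step_arm", "payload": {"series": "0 -0.573 -0.2 0 0.053;0 -0.573 -0.2 0 0.053;0 -0.573 -0.2 0 0.053;0 -0.573 -0.2 0 0.053;0 -0.573 -0.2 0 0.053;0 -0.573 -0.2 0 0.053;0 -0.573 -0.2 0 0.053;0 -0.573 -0.2 0 0.053"}}

```text
t: 8.43
eef_pos: [0.5369, -0.0053, 0.1465]
eef_rot: [-0.001, 0.707, 0.707, -0.001]
contact_force: [1.2, -1.2, -0.8]
width: 0.0432
```

{"api": "step_arm", "payload": {"series": "0 -0.05 0 0 0;0 -0.05 0 0 0;0 -0.05 0 0 0;0 -0.05 0 0 0;0 -0.05 0 0 0"}}

```text
t: 8.85
eef_pos: [0.5384, -0.0318, 0.1471]
eef_rot: [-0.001, 0.706, 0.708, -0.0]
contact_force: [0.3, 0.5, -0.7]
width: 0.0433
```

```bash
python3 - <<'E'
from h import *
go(.533,-.0345,.085,0)
E
```

```text
t 8.85 jaw yaw 0.002 q7 0.17 F [ 0.3  0.5 -0.7] w 0.0433
pos [ 0.5384 -0.0318  0.1471] shift [-0.0045 -0.0089  0.1035] |mm| 62 turn 0.0007
```

{"api": "step_arm", "payload": {"series": "0 -0.0045 -0.009 0.04 0;0 -0.0045 -0.009 0.08 0;0 -0.0045 -0.009 0.1 0;0 -0.0045 -0.009 0.1 0;0 -0.0045 -0.009 0.1 0;0 -0.0045 -0.009 0.1 0"}}

```text
t: 9.35
eef_pos: [0.534, -0.0355, 0.0885]
eef_rot: [0.0, 0.707, 0.708, 0.0]
contact_force: [0.6, -0.1, -0.2]
width: 0.0431
```

```bash
python3 - <<'E'
from h import *
go(.533,-.0343,.0757,0)
E
```

```text
t 9.35 jaw yaw 0.001 q7 0.22 F [ 0.6 -0.1 -0.2] w 0.0431
pos [ 0.534  -0.0355  0.0885] shift [ 0.002  -0.0016  0.0213] |mm| 13 turn 0.0005
```

{"api": "step_arm", "payload": {"series": "0 0.002 -0.001 0.012 0;0 0.002 -0.001 0.018 0;0 0.002 -0.001 0.021 0;0 0.002 -0.001 0.021 0;0 0.002 -0.001 0.021 0"}}

```text
t: 9.77
eef_pos: [0.5328, -0.0351, 0.0754]
eef_rot: [0.0, 0.707, 0.707, 0.0]
contact_force: [0.2, -0.1, -1.4]
width: 0.0432
```

{"api": "step_arm", "payload": {"series": "1 0 0 0 0;1 0 0 0 0;1 0 0 0 0;1 0 0 0 0;1 0 0 -0.06 0;1 0 0 -0.13 0;1 0 0 -0.15 0;1 0 0 -0.15 0"}}

```text
t: 10.43
eef_pos: [0.5351, -0.0354, 0.1691]
eef_rot: [0.002, 0.707, 0.707, 0.003]
contact_force: [0.3, 0.1, -0.8]
width: 0.0852
```

```bash
python3 - <<'E'
from h import *
go(.6138,-.3065,.17,.634-np.pi/2)
E
```

```text
t 10.43 jaw yaw -0.0 q7 0.16 F [ 0.3  0.1 -0.8] w 0.0852
pos [ 0.5351 -0.0354  0.1691] shift [-0.4519  0.1312 -0.0008] |mm| 282 turn 0.2981
```

{"api": "step_arm", "payload": {"series": "1 -0.452 0.131 0 0.298;1 -0.452 0.131 0 0.298;1 -0.452 0.131 0 0.298;1 -0.452 0.131 0 0.298;1 -0.452 0.131 0 0.298;1 -0.452 0.131 0 0.298;1 -0.452 0.131 0 0.298;1 -0.452 0.131 0 0.298"}}

```text
t: 11.1
eef_pos: [0.61, -0.3146, 0.1645]
eef_rot: [0.002, 0.952, 0.305, -0.001]
contact_force: [-2.4, 0.4, -0.2]
width: 0.0858
```

{"api": "step_arm", "payload": {"series": "1 0 0 0 0;1 0 0 0 0;1 0 0 0 0"}}

```text
t: 11.35
eef_pos: [0.6114, -0.3045, 0.1646]
eef_rot: [-0.001, 0.949, 0.314, -0.0]
contact_force: [-0.2, 0.2, 0.2]
width: 0.0851
```

```bash
python3 - <<'E'
from h import *
c=camera_info("wrist"); p,d=snapshot("wrist"); cv2.imwrite("pics/w5.png",p[:,:,::-1])
W=cloud(d,c)
k=((W[...,2]>.035)&(W[...,2]<.07)&(d>0)).astype(np.uint8); n,lab,st,ce=cv2.connectedComponentsWithStats(k)
for i in range(1,n):
    if st[i,4]>400: print(st[i],rect(W[lab==i][:,:2]),p[lab==i].mean(0))
go(.6138,-.3065,.006,.634-np.pi/2)
E
```

```text
[ 429    0  211  122 4861] (array([ 767. , -341.9]), array([127.9,  56.4]), np.float64(-1.057)) [17.7280395  37.01419461 65.18391278]
[   0  107   96  135 4099] (array([ 545.9, -147.5]), array([78.1, 40. ]), np.float64(0.734)) [85.35862405 84.65259819 87.52427421]
[ 298  171   57  109 5995] (array([ 615.9, -304.9]), array([71.7, 36. ]), np.float64(0.637)) [113.80967473 115.89824854 122.16613845]
[ 292  397   63   35 1568] (array([ 495.1, -392.2]), array([48.6, 25.5]), np.float64(-0.885)) [79.54464286 75.23341837 19.28252551]
t 11.4 jaw yaw -0.932 q7 -0.18 F [-0.1  0.2 -0.9] w 0.0854
pos [ 0.6115 -0.3044  0.1649] shift [0.0009 0.0054 0.2649] |mm| 159 turn 0.0014
```

View pics/w5.png

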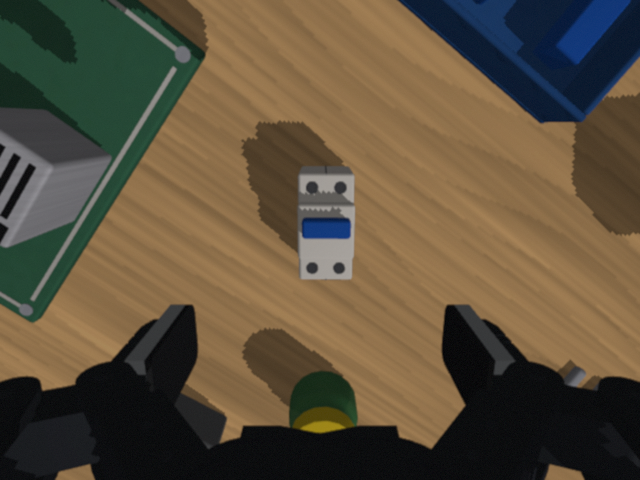

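The breaker is square to the jaws at (326,225); the jar at (323,420) and the bin corner at (545,122) are clear of the fingers.

{"api": "step_arm", "payload": {"series": "1 0.0035 0.005 0.06 0.001;1 0.0035 0.005 0.13 0.001;1 0.0035 0.005 0.2 0.001;1 0.0035 0.005 0.245 0.001;1 0.0035 0.005 0.262 0.001;1 0.0035 0.005 0.262 0.001;0 0.0035 0.005 0.262 0.001;0 0.0035 0.005 0.262 0.001", "squeeze": 50}}

```text
t: 12.07
eef_pos: [0.6163, -0.3081, 0.0106]
eef_rot: [0.001, 0.95, 0.311, 0.001]
contact_force: [0.9, -0.4, 0.3]
width: 0.0637
```

{"api": "step_arm", "payload": {"series": "0 0 0 0 0;0 0 0 0 0;0 0 0 0 0;0 0 0 0 0;0 0 0 0 0;0 0 0 0 0"}}

```text
t: 12.57
eef_pos: [0.6159, -0.3079, 0.01]
eef_rot: [0.001, 0.951, 0.311, 0.001]
contact_force: [-0.9, 0.4, 7.1]
width: 0.0354
```

{"api": "step_arm", "payload": {"series": "0 0 0 -0.06 0;0 0 0 -0.13 0;0 0 0 -0.2 0;0 0 0 -0.27 0;0 0 0 -0.27 0;0 0 0 -0.27 0"}}

```text
t: 13.07
eef_pos: [0.6162, -0.3085, 0.1737]
eef_rot: [0.002, 0.951, 0.311, 0.002]
contact_force: [0.8, 0.0, -3.7]
width: 0.0353
```

```bash
python3 - <<'E'
from h import *
c=camera_info("wrist"); p,d=snapshot("wrist"); cv2.imwrite("pics/w6.png",p[:,:,::-1])
hsv=cv2.cvtColor(p,cv2.COLOR_RGB2HSV); k=cv2.inRange(hsv,(105,120,60),(125,255,255)); k[:250]=0
n,lab,st,ce=cv2.connectedComponentsWithStats(k); print([(st[i],ce[i]) for i in range(1,n) if st[i,4]>200])
go(.457,.065,.17,-np.pi/2)
E
```

```text
[(array([ 260,  354,  119,   55, 6349], dtype=int32), array([319.04032131, 381.19325878]))]
t 13.12 jaw yaw -0.939 q7 -0.19 F [ 0.2 -0.  -3.4] w 0.0353
pos [ 0.6151 -0.3073  0.171 ] shift [ 0.1539 -0.6564  0.0012] |mm| 404 turn 0.2011
```

View pics/w6.png

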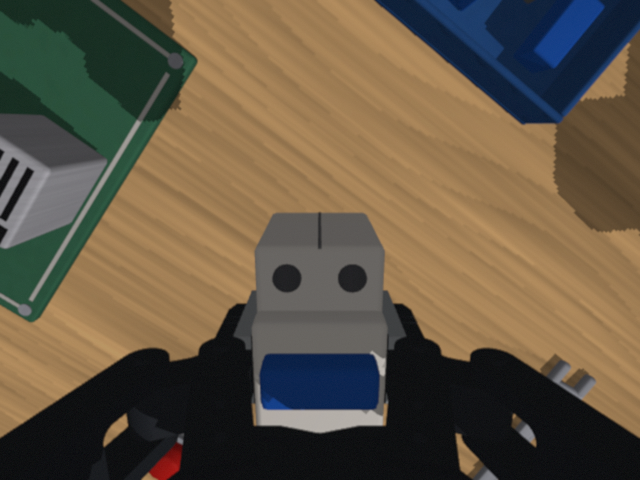

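The breaker is held square, with the toggle centred at (319,381). Now carrying it over.

{"api": "step_arm", "payload": {"series": "0 0.154 -0.656 0 0.201;0 0.154 -0.656 0 0.201;0 0.154 -0.656 0 0.201;0 0.154 -0.656 0 0.201;0 0.154 -0.656 0 0.201;0 0.154 -0.656 0 0.201;0 0.154 -0.656 0 0.201;0 0.154 -0.656 0 0.201"}}

```text
t: 13.78
eef_pos: [0.4821, 0.0014, 0.1684]
eef_rot: [0.0, 1.0, 0.0, -0.002]
contact_force: [0.2, 1.3, -1.1]
width: 0.0355
```

```bash
python3 - <<'E'
from h import *
go(.457,.0655,.17,-np.pi/2)
E
```

```text
t 13.78 jaw yaw -1.57 q7 -1.22 F [ 0.2  1.3 -1.1] w 0.0355
pos [0.4821 0.0014 0.1684] shift [-0.0418 -0.1069 -0.0026] |mm| 69 turn 0.0001
```

{"api": "step_arm", "payload": {"series": "0 -0.04 -0.1 0 0;0 -0.04 -0.1 0 0;0 -0.04 -0.1 0 0;0 -0.04 -0.1 0 0;0 -0.04 -0.1 0 0;0 -0.04 -0.1 0 0"}}

```text
t: 14.28
eef_pos: [0.4606, 0.0583, 0.1697]
eef_rot: [0.0, 1.0, -0.001, -0.0]
contact_force: [0.8, -1.1, -3.0]
width: 0.0354
```

```bash
python3 - <<'E'
from h import *
c=camera_info("wrist"); p,d=snapshot("wrist"); cv2.imwrite("pics/w7.png",p[:,:,::-1])
W=cloud(d,c); hsv=cv2.cvtColor(p,cv2.COLOR_RGB2HSV)
k=((W[...,2]>.05)&(W[...,2]<.065)&(d>0)).astype(np.uint8); n,lab,st,ce=cv2.connectedComponentsWithStats(k)
for i in range(1,n):
    if st[i,4]>400: print(st[i],rect(W[lab==i][:,:2]),p[lab==i].mean(0))
go(.457,.0655,.035,-np.pi/2)
E
```

```text
[ 583   60   38  108 1712] (array([ 533.1, -107. ]), array([60.1,  5. ]), np.float64(-0.012)) [81.5671729  81.19976636 83.75700935]
[425  75  14  80 573] (array([532.9,  -7. ]), array([44.6,  2.7]), np.float64(0.004)) [33.60732984 34.28272251 35.17102967]
[ 261   99   91   29 2548] (array([534.5,  67.2]), array([53.8, 16. ]), np.float64(1.57)) [ 31.32653061  79.09183673 162.39246468]
t 14.33 jaw yaw -1.573 q7 -1.37 F [ 0.5  0.1 -2.5] w 0.0351
pos [0.4607 0.0581 0.1698] shift [-0.0062 -0.0125  0.2247] |mm| 135 turn -0.0007
```

View pics/w7.png

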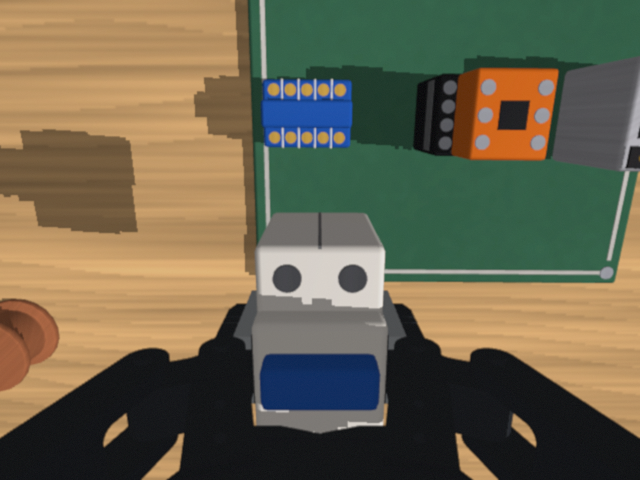

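The aux is centred on the contactor at (513,115). The breaker in hand lines up below the terminals at (308,112). Lowering it.

{"api": "step_arm", "payload": {"series": "0 -0.0065 -0.014 0.03 0;0 -0.0065 -0.014 0.09 0;0 -0.0065 -0.014 0.15 0;0 -0.0065 -0.014 0.2 0;0 -0.0065 -0.014 0.225 0;0 -0.0065 -0.014 0.23 0;0 -0.0065 -0.014 0.23 0;0 -0.0065 -0.014 0.23 0"}}

```text
t: 15.0
eef_pos: [0.4576, 0.067, 0.0328]
eef_rot: [0.0, 1.0, -0.001, 0.0]
contact_force: [-0.6, -0.2, -1.9]
width: 0.0349
```

```bash
python3 - <<'E'
from h import *
go(.4568,.0665,.0222,-np.pi/2)
E
```

```text
t 15.0 jaw yaw -1.572 q7 -1.13 F [-0.6 -0.2 -1.9] w 0.0349
pos [0.4576 0.067  0.0328] shift [-0.0014  0.0009  0.0177] |mm| 11 turn -0.0005
```

{"api": "step_arm", "payload": {"series": "0 -0.001 0 0.008 0;0 -0.001 0 0.014 0;0 -0.001 0 0.0175 0;0 -0.001 0 0.0175 0;0 -0.001 0 0.0175 0"}}

```text
t: 15.42
eef_pos: [0.4565, 0.0682, 0.022]
eef_rot: [-0.0, 1.0, 0.0, 0.0]
contact_force: [0.1, -0.1, 1.9]
width: 0.0356
```

{"api": "step_arm", "payload": {"series": "1 0 0 0 0;1 0 0 0 0;1 0 0 0 0;1 0 0 0 0;1 0 0 -0.06 0;1 0 0 -0.13 0;1 0 0 -0.2 0;1 0 0 -0.24 0"}}

```text
t: 16.08
eef_pos: [0.4571, 0.067, 0.1687]
eef_rot: [-0.0, 1.0, -0.001, 0.001]
contact_force: [0.8, 0.5, 0.4]
width: 0.0854
```

{"api": "step_arm", "payload": {"series": "1 0 0 0 0;1 0 0 0 0"}}

```text
t: 16.25
eef_pos: [0.457, 0.0685, 0.1667]
eef_rot: [-0.001, 1.0, 0.0, 0.001]
contact_force: [-0.2, 0.6, -0.4]
width: 0.0852
```

```bash
python3 - <<'E'
from h import *
go(.3945,-.323,.165,-1.472)
E
```

```text
t 16.25 jaw yaw -1.57 q7 -1.37 F [-0.2  0.6 -0.4] w 0.0852
pos [0.457  0.0685 0.1667] shift [-0.1048  0.6524  0.0012] |mm| 396 turn -0.0311
```

{"api": "step_arm", "payload": {"series": "1 -0.105 0.652 0 -0.031;1 -0.105 0.652 0 -0.031;1 -0.105 0.652 0 -0.031;1 -0.105 0.652 0 -0.031;1 -0.105 0.652 0 -0.031;1 -0.105 0.652 0 -0.031;1 -0.105 0.652 0 -0.031;1 -0.105 0.652 0 -0.031"}}

```text
t: 16.92
eef_pos: [0.4018, -0.2625, 0.1642]
eef_rot: [-0.001, 0.999, 0.049, -0.001]
contact_force: [1.4, -0.2, 0.3]
width: 0.0853
```

{"api": "step_arm", "payload": {"series": "1 -0.01 0.09 0 0;1 -0.01 0.09 0 0;1 -0.01 0.09 0 0;1 -0.01 0.09 0 0;1 -0.01 0.09 0 0"}}

```text
t: 17.33
eef_pos: [0.4021, -0.3141, 0.1644]
eef_rot: [-0.001, 0.999, 0.049, -0.001]
contact_force: [0.6, 1.0, 0.2]
width: 0.0855
```

```bash
python3 - <<'E'
from h import *
c=camera_info("wrist"); p,d=snapshot("wrist"); cv2.imwrite("pics/w8.png",p[:,:,::-1])
W=cloud(d,c)
k=((W[...,2]>.03)&(W[...,2]<.07)&(d>0)).astype(np.uint8); n,lab,st,ce=cv2.connectedComponentsWithStats(k)
for i in range(1,n):
    if st[i,4]>400: print(st[i],rect(W[lab==i][:,:2]),p[lab==i].mean(0))
go(.3945,-.323,.001,-1.472)
E
```

```text
[   0    0   89   44 2157] (array([ 505.2, -139. ]), array([56.3, 21. ]), np.float64(-1.136)) [93.68613815 92.80528512 95.95224849]
[ 426   67  104   90 7421] (array([ 484.7, -398.3]), array([52. , 51.5]), np.float64(0.974)) [137.70529578 120.61016036  26.39698154]
[ 291  203   81   69 5309] (array([ 395.3, -321. ]), array([54. , 46.4]), np.float64(-1.499)) [84.34545112 50.24825768 50.07101149]
t 17.38 jaw yaw -1.472 q7 -0.45 F [ 0.8 -0.2  0.4] w 0.0856
pos [ 0.4024 -0.3138  0.1647] shift [-0.0143  0.0144  0.2728] |mm| 164 turn 0.0001
```

View pics/w8.png

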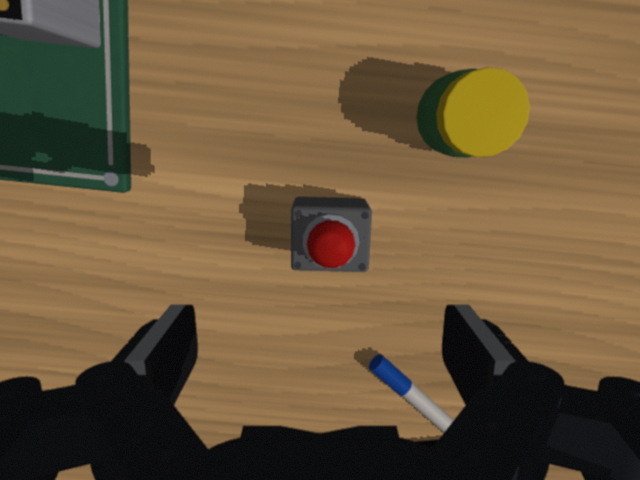

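The lamp is square in view at (331,236), and the jar at (485,112) is well clear of the right finger. Gripping.

{"api": "step_arm", "payload": {"series": "1 -0.013 0.0135 0.06 0.004;1 -0.013 0.0135 0.13 0.004;1 -0.013 0.0135 0.2 0.004;1 -0.013 0.0135 0.25 0.004;1 -0.013 0.0135 0.267 0.004;1 -0.013 0.0135 0.267 0.004;0 -0.013 0.0135 0.267 0.004;0 -0.013 0.0135 0.267 0.004", "squeeze": 40}}

```text
t: 18.05
eef_pos: [0.3967, -0.3248, 0.0071]
eef_rot: [0.001, 0.999, 0.043, 0.001]
contact_force: [0.4, -1.0, 0.2]
width: 0.0636
```

{"api": "step_arm", "payload": {"series": "0 0 0 0 0;0 0 0 0 0;0 0 0 0 0;0 0 0 0 0;0 0 0 0 0"}}

```text
t: 18.47
eef_pos: [0.3968, -0.3247, 0.0073]
eef_rot: [0.001, 0.999, 0.043, 0.002]
contact_force: [-0.6, 1.3, 6.5]
width: 0.0534
```

{"api": "step_arm", "payload": {"series": "0 0 0 -0.06 0;0 0 0 -0.13 0;0 0 0 -0.2 0;0 0 0 -0.27 0;0 0 0 -0.27 0;0 0 0 -0.27 0"}}

```text
t: 18.97
eef_pos: [0.3971, -0.3252, 0.1705]
eef_rot: [0.001, 0.999, 0.043, 0.003]
contact_force: [0.3, -0.1, -3.1]
width: 0.0534
```

```bash
python3 - <<'E'
from h import *
c=camera_info("wrist"); p,d=snapshot("wrist"); cv2.imwrite("pics/w9.png",p[:,:,::-1])
go(.6095,-.1345,.17,-np.pi/2)
E
```

```text
t 19.02 jaw yaw -1.485 q7 -0.43 F [-0.4 -0.4 -2.5] w 0.0537
pos [ 0.3962 -0.3241  0.1686] shift [ 0.3812 -0.2843 -0.0013] |mm| 285 turn 0.0273
```

View pics/w9.png

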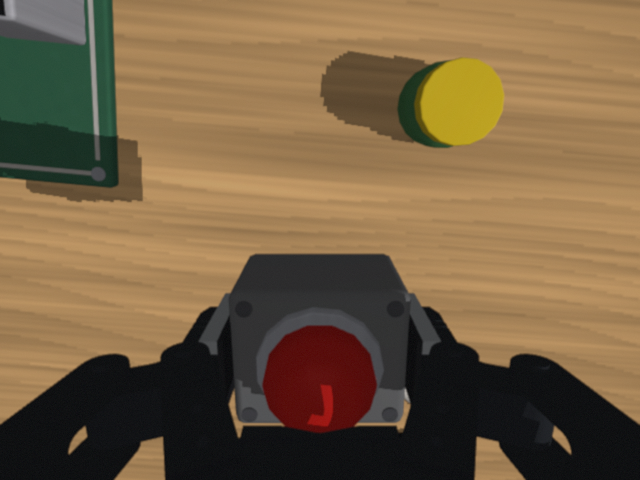

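The lamp is held square, with the dome at (320,378). Now carrying it over to behind the supply.

{"api": "step_arm", "payload": {"series": "0 0.384 -0.284 0 0.027;0 0.384 -0.284 0 0.027;0 0.384 -0.284 0 0.027;0 0.384 -0.284 0 0.027;0 0.384 -0.284 0 0.027;0 0.384 -0.284 0 0.027;0 0.384 -0.284 0 0.027;0 0.384 -0.284 0 0.027"}}

```text
t: 19.68
eef_pos: [0.6156, -0.1261, 0.1643]
eef_rot: [-0.002, 1.0, 0.006, -0.001]
contact_force: [1.0, 1.6, -2.2]
width: 0.0529
```

{"api": "step_arm", "payload": {"series": "0 0 0 0 0;0 0 0 0 0;0 0 0 0 0"}}

```text
t: 19.93
eef_pos: [0.6091, -0.1364, 0.1667]
eef_rot: [0.0, 1.0, -0.001, -0.001]
contact_force: [-0.1, -0.0, -1.7]
width: 0.0535
```

```bash
python3 - <<'E'
from h import *
go(.611,-.134,.03,-np.pi/2)
E
```

```text
t 19.93 jaw yaw -1.573 q7 -0.93 F [-0.1 -0.  -1.7] w 0.0535
pos [ 0.6091 -0.1364  0.1667] shift [ 0.0036 -0.004   0.2278] |mm| 137 turn -0.0007
```

{"api": "step_arm", "payload": {"series": "0 0.0035 -0.004 0.03 0;0 0.0035 -0.004 0.09 0;0 0.0035 -0.004 0.15 0;0 0.0035 -0.004 0.2 0;0 0.0035 -0.004 0.225 0;0 0.0035 -0.004 0.228 0;0 0.0035 -0.004 0.228 0;0 0.0035 -0.004 0.228 0"}}

```text
t: 20.6
eef_pos: [0.6136, -0.1338, 0.0324]
eef_rot: [0.0, 1.0, -0.0, 0.001]
contact_force: [0.5, 0.0, -2.2]
width: 0.0535
```

```bash
python3 - <<'E'
from h import *
go(.611,-.134,.0195,-np.pi/2)
E
```

```text
t 20.6 jaw yaw -1.572 q7 -0.82 F [ 0.5  0.  -2.2] w 0.0535
pos [ 0.6136 -0.1338  0.0324] shift [-0.0044  0.0003  0.0215] |mm| 13 turn -0.0003
```

{"api": "step_arm", "payload": {"series": "0 -0.004 0 0.01 0;0 -0.004 0 0.017 0;0 -0.004 0 0.0205 0;0 -0.004 0 0.0205 0;0 -0.004 0 0.0205 0"}}

```text
t: 21.02
eef_pos: [0.6106, -0.1326, 0.0194]
eef_rot: [-0.0, 1.0, 0.0, 0.0]
contact_force: [-3.8, 1.0, 7.9]
width: 0.0536
```

{"api": "step_arm", "payload": {"series": "1 0 0 0 0;1 0 0 0 0;1 0 0 0 0;1 0 0 0 0;1 0 0 -0.06 0;1 0 0 -0.13 0;1 0 0 -0.2 0;1 0 0 -0.27 0"}}

```text
t: 21.68
eef_pos: [0.6098, -0.1329, 0.181]
eef_rot: [0.0, 1.0, -0.0, -0.0]
contact_force: [1.2, 0.9, 0.3]
width: 0.0853
```

{"api": "step_arm", "payload": {"series": "1 -0.25 0.4 -0.1 0;1 -0.25 0.4 -0.1 0;1 -0.25 0.4 -0.1 0;1 -0.25 0.4 -0.1 0;1 -0.25 0.4 -0.1 0;1 -0.25 0.4 -0.1 0;1 -0.25 0.4 -0.1 0;1 -0.25 0.4 -0.1 0"}}

```text
t: 22.35
eef_pos: [0.454, -0.3812, 0.2422]
eef_rot: [0.003, 1.0, -0.006, 0.001]
contact_force: [-0.9, -0.8, -0.3]
width: 0.0854
```

```bash
python3 - <<'E'
from h import *
c=camera_info("top"); p,d=snapshot("top"); cv2.imwrite("pics/t9.png",cv2.resize(p[140:300,150:520,::-1],None,fx=2,fy=2))
W=cloud(d,c); Z=W[...,2]
for n,(u,v,lo,hi,r) in dict(sup=(371,217,.075,.09,20),term=(288,217,.05,.066,20),brk=(288,250,.045,.085,20),aux=(328,217,.09,.11,22),lamp=(371,180,.045,.09,18),cont=(328,217,.062,.11,24),reel=(188,287,.034,.05,28),jar=(478,240,.05,.07,28)).items():
    k=np.zeros(Z.shape,bool); k[v-r:v+r,u-r:u+r]=1
    k&=(Z>lo)&(Z<hi); m,lab,st,_=cv2.connectedComponentsWithStats(k.astype(np.uint8))
    if m<2: print(n,"none"); continue
    k=lab==1+np.argmax(st[1:,4]); print(n,k.sum(),rect(W[k][:,:2]),"mean",np.round(W[k].mean(0)*1000))
print(robot.read_state()["t"],robot.read_state()["eef_pos"])
E
```

```text
sup 556 (array([ 531.1, -134.3]), array([58.9, 53. ]), np.float64(0.006)) mean [ 531. -135.   83.]
term 203 (array([533.3,  64. ]), array([51.5, 37.1]), np.float64(-1.542)) mean [533.  65.  57.]
brk 463 (array([455.9,  66.6]), array([72.1, 36. ]), np.float64(0.006)) mean [455.  66.  65.]
aux 323 (array([531.3, -39. ]), array([43.8, 40.1]), np.float64(0.009)) mean [531. -38. 100.]
lamp 402 (array([ 608.4, -133.9]), array([52.9, 47. ]), np.float64(1.567)) mean [ 606. -133.   59.]
cont 487 (array([531., -38.]), array([55.9, 44.4]), np.float64(-1.554)) mean [529. -37.  90.]
reel 490 (array([360.7, 303.8]), array([58.2, 57.8]), np.float64(1.147)) mean [361. 304.  43.]
jar 137 (array([ 483.6, -394.3]), array([48.7, 33.6]), np.float64(0.007)) mean [ 482. -389.   60.]
22.4 [ 0.45675073 -0.37765266  0.24095535]
```

View pics/t9.png

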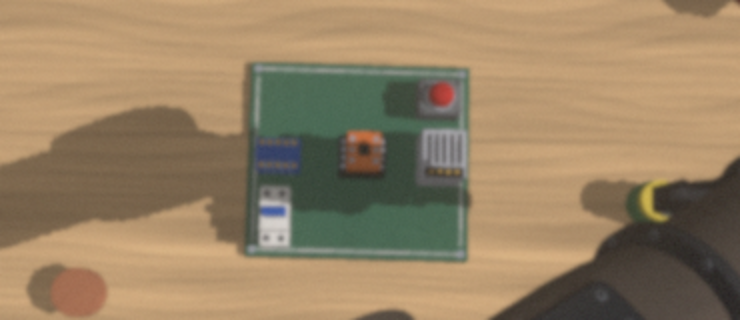

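Everything is in place in the last top view: the breaker at (275,216), the terminals at (278,153), the aux on the contactor at (362,152), the supply at (442,153) and the lamp at (440,95).

```bash
python3 -c "
from workcell import robot
print(robot.finish_job())"
```

```text
the job is handed in; nothing more can be done
None
```

I moved the contactor, aux block, breaker and lamp box into place one at a time, let go of all of them, and handed the job in at about 22 s of robot time. No verdict is reported.

My last top-camera check, which is good to about 2–3 mm, showed:

| Part | Measured place | Intended place | Squareness |
|---|---|---|---|
| Breaker | 77 mm in front of the terminals, 2.6 mm sideways | 76 mm, 0 sideways | within about 0.02 rad |
| Lamp box | 77 mm behind the supply, 0.4 mm sideways | 77 mm, 0 sideways | within about 0.02 rad |
| Contactor | about 3 mm from midway, towards the supply | midway, in line | within about 0.02 rad |
| Aux block | about 1 mm from the contactor's centre; top at 100 mm | centred on the contactor; top at 99 mm | within about 0.02 rad |

- **Quarter turns:** the contactor and the lamp box each stand a quarter turn round, which the task allows. The lamp's actual gap to the supply is therefore about 24 mm rather than 20 mm.
- **Reel:** it was unmoved in the last view.
- **Jar:** the arm partly hid it in the last view, so its reading there (y about 8 mm off) is not reliable. The earlier close wrist view had it within about 4 mm of where it started, and nothing went near it after that.
- **Disagreement:** the wrist and top cameras differed by about 3 mm in the terminal block's y position, so I aimed between them.

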